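# Vent the drying chest and hold its lid at 50 degrees

### The arm

A 6-joint arm with a two-finger parallel gripper is mounted at the origin on the work surface. World frame = base frame: x ahead of the robot, y to its left, z up, the work surface at z = 0. Lengths are in m, angles in degrees, forces in N, time in s.
With the tool pointing down it reaches from about 0.4 to 0.825 m from the base axis. Payload 7 kg.
Tool frame: the origin (TCP) lies at the centre of the arm's flange, where the gripper is bolted on; the fingertips stand 178 mm ahead of it and the grasp point (between the pads) lies 159 mm ahead of it (r.tips_ahead is the z of the fingertips in the tool frame, in m); z points along the fingers, y is the line along which they close (so a half turn about z gives the same grasp; the last joint's range is limited). The gripper opens to 88 mm and grips with 3 to 60 N. Pads are 19 mm wide; open, the fingers measure 130 mm over their backs; the gripper's body (78 mm by 193 mm) begins 47 mm behind the grasp point.
Start: joints at [16.507, 20.546, 0.682, 0, -70.136, -16.507], TCP at [0.675, -0, 0.405] pointing down, gripper open.
Joint ranges: [-176.03, 176.03], [-82.01, 121.73], [-58.28, 71.71], [-173.87, 95.51], [-174.79, -0.11], [-173.66, 173.66]. Speed limits (degrees/s): [136.94, 136.94, 172.46, 180, 180, 180].

### API

Orientations are given as [roll, pitch, yaw] about the fixed x, y, z axes, in that order (R = Rz(yaw) Ry(pitch) Rx(roll)).
In Python, from plant import r gives the robot as it stands. The module is installed in compiled form; this text tells all that it offers.
- The arm moves only by the shell command python3 -m pendant 'ROWS' [FORCE]. ROWS is JSON, a list that holds one entry, the list of rows, each a list of 7 numbers: the shift along the tool's x, y, z in m, then the turn, a rotation vector about the tool's x, y, z in degrees, then the gripper command: -1 is shut, 1 is fully open, values between are in proportion. A call has 1 to 5 rows; each row is the pose to reach, as a shift and turn from the pose commanded when the call began, along the tool's axes at that moment; what a row does not reach only later rows make up. A row lasts 1/10 s, in which the tool goes at most 50 mm and 8.59 degrees, less where a joint would pass 70% of its speed; a pose out of reach is approached as far as the arm can. A call with a gripper value outside its range is refused whole. The fingers move at their own pace and stop on an object; FORCE is the grip in N (left out, the last holds). Time passes only in rows, so rows that repeat a pose let the fingers close. It gives the time, the measured TCP pose, the force, the opening and the grip force at its end, in the units of the state.
- r.get_state(): the state, without advancing time (a new reading comes with each control period).
- r.capture(name): name is "scene" or "side" or "wrist"; returns the picture (480x640x3 uint8, red, green, blue); there is no depth.
- r.camera_params(name): a dict with "fx", "fy", "cx", "cy" (pixels), "dist_coeffs" ([k1, k2, p1, p2, k3] as OpenCV has them; the pictures are not rectified), "R" (3x3) and "t" (3): a world point X has camera coordinates R X + t. Camera axes: x right, y down, z forward; pixel columns grow to the right and rows downward; lengths in m; the calibration is good to about 2 mm. A picture is of the moment at which its call begins: read the wrist's pose just before it. camera_params takes no time and is no camera call; for the wrist camera it gives the pose at the moment of the call.
- r.close_job(): hands the job in; it is judged then, once.
The state is a dict: "time_s": time; "joints": joint angles; "qd": joint speeds; "joint_torque": joint torques, N m; "tcp_pos": TCP position; "eef_rot": TCP orientation; "contact_force": force on the tool from outside, world axes, zero at the start; "moment": the same for the moment, N m; "gripper_width": finger opening in m; "gripper_force": force on a finger pad.
Only numpy, scipy, OpenCV 4.12 (cv2) and the standard library are available. Lean on these libraries where they do the work, as an engineer would, in place of code of your own. Each camera call takes 0.05 s, during which the arm holds its last target. There are 200 camera calls.

### The job

The retouched figure in the green drying chest needs airing: on the grey control unit turn the selector until its red pointer line clicks in at the green mark (vent), and only then lift the chest's clear lid by its bar handle to 50 degrees, the big yellow studs on the quadrants beside it. The lid falls shut by itself, so finish while still holding it there, steady, in the gripper: do not let go. Leave the figure in the chest and everything else on the bench where it is.

Things in the scene. Friction and masses are not known exactly. Their poses are not given: they have to be found in the camera images.
- control: Grey control unit, a box 130 x 130 x 60 mm high with a black top, fixed to the bench. Origin: centre of its underside; z up; its -x side roughly faces the robot. The white selector knob stands in the middle of its top. Around it, 48 mm from its axis, are four round marks 13 mm across: clockwise from above white, yellow, green, red, at the angles given under selector.
- selector_grip (a point): Point on the selector's vertical axis at the height to grip, 97 mm above the bench. The white knob has a bar grip 46 mm long, 14 mm wide, from 72 to 104 mm above the bench, on a round skirt of radius 24 mm (66 to 74 mm above the bench). The bar lies along this point's x axis and turns with the knob; the red pointer line is on top of the bar's -x half.
- selector (a joint): Selector angle in rad, 0 to 2.1, growing clockwise seen from above. Spring clicks: 0 white mark (off), 0.7 yellow (dry), 1.4 green (vent), 2.1 red (hot); released near a click it snaps in; 0.1 N m turns it. In the control unit's frame the pointer points at (pi + 1.05 - value) rad counter-clockwise from +x. It starts clicked in at white or at yellow.
- chest: Green chest, open box 220 (x) x 280 (y) x 120 mm high, 8 mm walls, black vent slots on its front (-x), fixed to the bench. Origin: centre of its underside; z up. Lid hinged on the far (+x) rim. Beside each side (y = +-146 mm) a thin steel quadrant, radius 90 mm about the hinge, rises to 205 mm above the bench with studs each 10 degrees; the big yellow stud is at 50.
- lid_hinge (a point): Middle of the lid's hinge line, on the chest's far rim, 120.5 mm above the bench. The line runs along the chest's y axis. The point's axes turn with the lid: y along the hinge line; with the lid shut x is the chest's x and z is up.
- lid_handle (a point): Middle of the lid's round black bar handle, 12 mm thick, 116 mm long, parallel to the hinge line (y), on two 10 mm posts at its ends. It lies 190 mm towards -x and 43 mm up from lid_hinge in the lid's frame: 35 mm above the lid's top face, 30 mm in from its front edge, 163.5 mm above the bench when shut. The round bar can turn between the pads as the lid swings. Axes as lid_hinge.
- lid (a joint): Lid angle in rad: 0 shut, growing as the front edge rises; 50 degrees is 0.873. A clear panel in an 8 mm thick aluminium frame, 220 x 280 mm, 0.3 to 0.55 kg. It falls shut by its own weight; 1 to 3 N at the handle carries it. Shut at the start.
- figure: Small glazed ceramic guardian figure (green and yellow), 50 x 50 mm foot, 88 mm tall, 0.25 kg, standing loose on the chest's inner floor under the lid. Origin: centre of its underside. To be left alone.
- brush_pot: Terracotta pot with brushes, 84 mm across, 220 mm tall; bystander. Origin: centre of its underside.
- tin: Paint tin, 90 mm across, 110 mm tall; bystander. Origin: centre of its underside.
- jar: White jar with a black cap, 72 mm across, 75 mm tall; bystander. Origin: centre of its underside.
- glue: Slim white bottle with an orange cap, 40 mm across, 110 mm tall; bystander. Origin: centre of its underside.

How it is judged:
By the outcome, as a careful person would: the job done as asked, in the order asked, and still so for the second after the job is handed in, while the arm keeps its last pose, push and grip.
It also fails if it takes over 51 s, if anything falls off the work surface, if the arm or the gripper's body presses on something with over 40 N, if the wrist force passes 120 N, or if a joint passes its speed limit or range.

## Working session

There is one attempt and no reset: what is moved stays moved. The work goes in short steps, Python scripts to look and compute and a shell command to move; the robot and the scene stay as the last step left them, time stands still between calls to the robot, and variables do not carry over. Pictures are saved under pics/ and viewed, at most 10 in all, crops included, and the job is handed in when it is done.

```bash
mkdir -p pics
python3 - <<'E'
from plant import r
import cv2
for n in ("scene","side","wrist"):
    p=r.camera_params(n); im=r.capture(n); cv2.imwrite(f"pics/{n}0.png",im[:,:,::-1]); print(n,p)
s=r.get_state();print(s)
E
```

```text
scene {'fx': 577.2656112050123, 'fy': 577.2656112050123, 'cx': 326.32125514082736, 'cy': 239.06652031865167, 'dist_coeffs': array([-0.05825702,  0.        ,  0.        ,  0.        ,  0.        ]), 'R': array([[-0.85791904,  0.51330159, -0.02228001],
       [ 0.35579894,  0.56227123, -0.74649727],
       [-0.37065082, -0.64836143, -0.66501535]]), 't': array([ 0.43875939, -0.08389797,  1.70472556])}
side {'fx': 546.0918562032572, 'fy': 546.0918562032572, 'cx': 320.1174654617142, 'cy': 236.6544253056662, 'dist_coeffs': array([-0.1564823,  0.       ,  0.       ,  0.       ,  0.       ]), 'R': array([[ 0.95240171, -0.30408938, -0.02146236],
       [-0.19833652, -0.56464138, -0.80115089],
       [ 0.23150294,  0.76727424, -0.59807744]]), 't': array([-0.48502731,  0.19248489,  1.31112782])}
wrist {'fx': 366.5713619220403, 'fy': 366.5713619220403, 'cx': 316.3077285807666, 'cy': 240.692356207931, 'dist_coeffs': array([-0.00662367,  0.        ,  0.        ,  0.        ,  0.        ]), 'R': array([[-9.99998179e-01, -7.23058054e-04,  1.76612395e-03],
       [-2.19702508e-04,  9.62910369e-01,  2.69821373e-01],
       [-1.89571558e-03,  2.69820494e-01, -9.62908774e-01]]), 't': array([ 0.67376369, -0.03334878,  0.38934677])}
{'time_s': 0.15, 'joints': array([ 1.65086092e+01,  2.05801198e+01,  6.45408586e-01, -1.38845211e-02,
       -7.01355878e+01, -1.65072167e+01]), 'qd': array([ 0.07818983, -0.12533391,  0.18999392, -0.02675017,  0.02247565,
       -0.08911929]), 'joint_torque': array([ 1.39394037e-04, -5.83274567e+01,  2.93289685e+01,  7.00122759e+00,
        8.75052094e-03, -9.76538854e-05]), 'tcp_pos': array([6.74849468e-01, 1.08498879e-05, 4.03958268e-01]), 'eef_rot': array([ 1.79928889e+02, -7.46001990e-03, -9.00033288e+01]), 'contact_force': array([-0.37816207,  0.31397001, -0.06930047]), 'moment': array([ 0.0203918 , -0.00984195, -0.02519   ]), 'gripper_force': 0.0, 'gripper_width': 0.0875182145711122}
```

View pics/scene0.png

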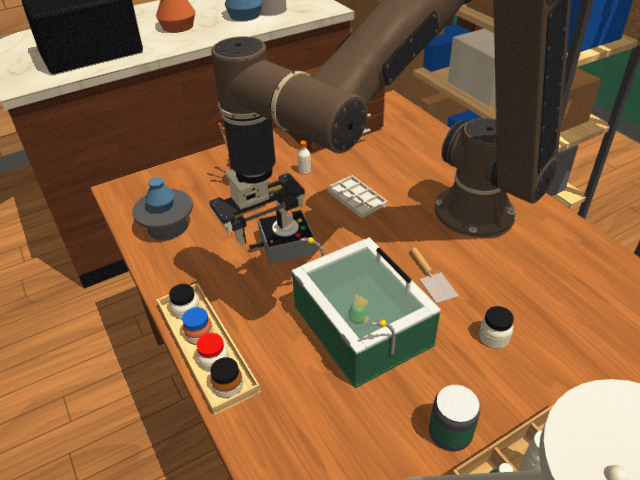

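View pics/side0.png

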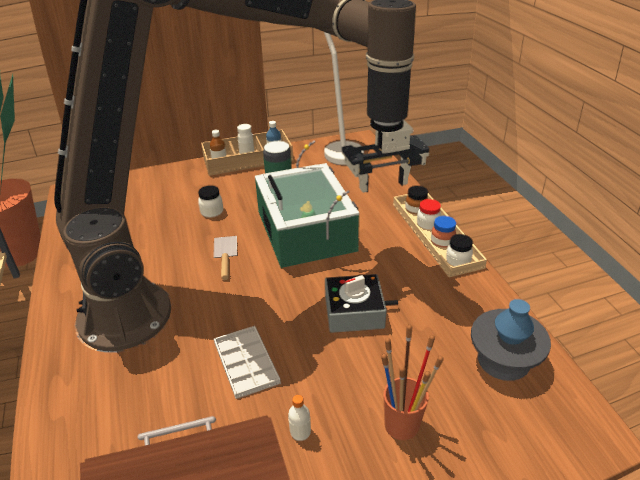

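View pics/wrist0.png

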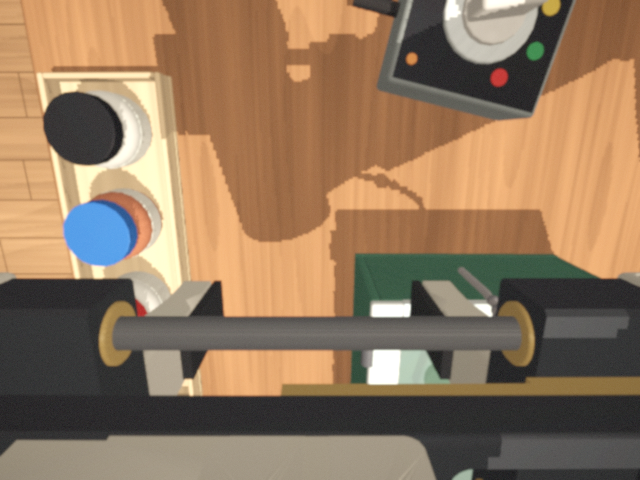

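The side view shows the control at about (356,300) and the chest at (307,210), with the handle from (268,178) to (280,200). In the scene view the control is at (287,235) and the handle runs from (378,250) to (410,283). I need enlarged crops.

Run:
```python
import cv2,numpy as np
a=cv2.imread("pics/side0.png");b=cv2.imread("pics/scene0.png")
def c(im,x,y,w,h,f): return cv2.resize(im[y:y+h,x:x+w],None,fx=f,fy=f,interpolation=cv2.INTER_CUBIC)
cv2.imwrite("pics/c1.png",np.vstack([np.hstack([c(a,315,265,80,60,5),c(b,245,205,80,60,5)]),np.hstack([c(a,250,150,133,100,3),c(b,285,230,133,100,3)])]))
```

```text
Traceback (most recent call last):
ValueError: all the input array dimensions except for the concatenation axis must match exactly, but along dimension 1, the array at index 0 has size 800 and the array at index 1 has size 798
```

Run:
```python
import cv2,numpy as np
a=cv2.imread("pics/side0.png");b=cv2.imread("pics/scene0.png")
def c(im,x,y,w,h,f): return cv2.resize(im[y:y+h,x:x+w],(400,300),interpolation=cv2.INTER_CUBIC)
cv2.imwrite("pics/c1.png",np.vstack([np.hstack([c(a,315,265,80,60,5),c(b,245,205,80,60,5)]),np.hstack([c(a,250,165,120,90,3),c(b,285,232,160,120,3)])]))
```

```text
(no output)
```

View pics/c1.png

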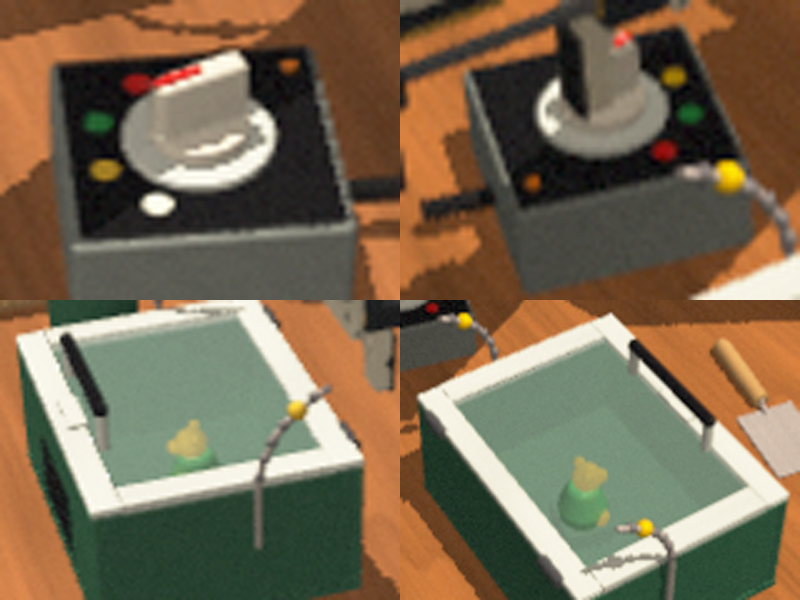

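Side crop, top left: the pointer is towards the yellow mark. White is at (157,204), yellow (105,170), green (98,122), red (137,84), and the bar top runs from about (157,82) to (243,60). The handle bar and lid corners are clear in both bottom crops.

```bash
cat > h.py <<'E'
import cv2,numpy as np
from plant import r
def ray(n,px,z):
    p=r.camera_params(n); K=np.array([[p['fx'],0,p['cx']],[0,p['fy'],p['cy']],[0,0,1]])
    u=cv2.undistortPoints(np.array(px,float).reshape(-1,1,2),K,p['dist_coeffs']).reshape(-1,2)
    d=np.c_[u,np.ones(len(u))]@p['R']; c=-p['R'].T@p['t']
    return c+d*((z-c[2])/d[:,2])[:,None]
def proj(n,X,p=None):
    p=p or r.camera_params(n); K=np.array([[p['fx'],0,p['cx']],[0,p['fy'],p['cy']],[0,0,1]])
    return cv2.projectPoints(np.array(X,float),cv2.Rodrigues(p['R'])[0],p['t'],K,p['dist_coeffs'])[0].reshape(-1,2)
E
python3 - <<'E'
from h import *
from scipy.optimize import least_squares
np.set_printoptions(precision=4,suppress=True)
f=lambda q,o,s:(np.array(q)+.5)/s-.5+np.array(o)
S=lambda q:f(q,(315,265),5); C=lambda q:f(q,(245,205),5); SL=lambda q:f(q,(250,165),10/3); CL=lambda q:f(q,(285,232),2.5)
ms=S([(157,204),(105,170),(98,122),(137,84)]); mc=C([(273,77),(291,114),(266,151)])
vals=np.array([0,.7,1.4,2.1])
def marks(p,v):
    a=p[2]+np.pi+1.05-v
    return np.c_[p[0]+.048*np.cos(a),p[1]+.048*np.sin(a),np.full(len(v),.061)]
e=lambda p:np.r_[(proj('side',marks(p,vals))-ms).ravel(),(proj('scene',marks(p,vals[1:]))-mc).ravel()]
best=min((least_squares(e,[.6,-.15,y]) for y in (-2,-1,0,1,2,3)),key=lambda s:s.cost)
print('control',best.x[:2],np.degrees(best.x[2]),'res',best.fun.round(1))
bt=ray('side',S([(157,82),(243,60)]),.104);print('bar',bt,np.linalg.norm(bt[0]-bt[1]),'ang',np.degrees(np.arctan2(*(bt[0]-bt[1])[1::-1])))
x=best.x;print('pointer deg expected',[np.degrees(x[2]+np.pi+1.05-v)-360 for v in vals])
def ch(p,L):
    c,s=np.cos(p[2]),np.sin(p[2]);L=np.array(L);return np.c_[p[0]+c*L[:,0]-s*L[:,1],p[1]+s*L[:,0]+c*L[:,1],L[:,2]]
zt=.1285;fl,fr,bl,br=(-.11,.14,zt),(-.11,-.14,zt),(.11,.14,zt),(.11,-.14,zt);h1,h2=(-.08,.055,.1665),(-.08,-.055,.1665)
ps=SL([(18,37),(97,215),(362,160),(258,3),(66,42),(99,106)]);pc=CL([(212,16),(388,194),(18,95),(234,47),(309,116)])
# scene: top=(212,16), right=(388,194), left=(18,95)
e2=lambda p:np.r_[(proj('side',ch(p,[fl,fr,br,bl,h1,h2]))-ps).ravel(),(proj('scene',ch(p,[fr,fl,br,h2,h1]))-pc).ravel()]
b2=least_squares(e2,[.5,.1,0]);print('chest',b2.x[:2],np.degrees(b2.x[2]),'res',b2.fun.round(1))
for n,l in(('handle',(-.08,0,.1635)),('hinge',(.11,0,.1205))):print(n,ch(b2.x,[l]))
for n in ('side','scene'):
  q=(SL([(66,42),(99,106)]) if n=='side' else CL([(234,47),(309,116)]));t=ray(n,q,.1665);print(n,t,np.linalg.norm(t[0]-t[1]))
E
```

```text
control [ 0.5406 -0.1669] -12.876580311253587 res [ 0.1  0.4  0.   0.3 -0.1  0.3 -0.1  0.2  0.2  0.5 -0.   0.4 -0.   0.5]
bar [[ 0.5198 -0.1679  0.104 ]
 [ 0.5623 -0.1666  0.104 ]] 0.042471771218842505 ang -178.19728593505488
pointer deg expected [np.float64(-132.71601182251715), np.float64(-172.8230574816748), np.float64(-212.93010314083241), np.float64(-253.03714879999004)]
chest [0.5247 0.1875] -0.5395146885473333 res [-0.7 -0.4 -2.1 -0.4  0.9  0.  -0.7 -2.6  0.4 -1.  -0.1  0.1 -0.5 -1.2
  0.2  0.  -1.2 -0.1  0.6 -0.8 -1.3  0.4]
handle [[0.4447 0.1882 0.1635]]
hinge [[0.6347 0.1864 0.1205]]
side [[0.4428 0.2384 0.1665]
 [0.4444 0.1336 0.1665]] 0.1048344052405133
scene [[0.4469 0.1347 0.1665]
 [0.4421 0.2437 0.1665]] 0.10911652924630423
```

The selector starts at yellow (0.7), so it needs 40° clockwise. Next I move above the knob while yawing the tool about -97° in total.

```bash
python3 -m pendant '[[[0.033,0.027,0,0,0,-8.5,1],[0.067,0.054,0,0,0,-17,1],[0.100,0.081,0,0,0,-25.5,1],[0.134,0.107,0,0,0,-34,1],[0.167,0.134,0,0,0,-42.5,1]]]' 20; python3 -m pendant '[[[0,0,0,0,0,-8.5,1],[0,0,0,0,0,-17,1],[0,0,0,0,0,-25.5,1],[0,0,0,0,0,-34,1],[0,0,0,0,0,-42.5,1]]]'
python3 -m pendant '[[[0,0,0,0,0,-6,1],[0,0,0,0,0,-12.2,1],[0,0,0.03,0,0,-12.2,1],[0,0,0.06,0,0,-12.2,1],[0,0,0.06,0,0,-12.2,1]]]'
python3 - <<'E'
from h import *
s=r.get_state();print(s['joints'].round(1),s['tcp_pos'],s['eef_rot'])
p=r.camera_params('wrist');cv2.imwrite('pics/w1.png',r.capture('wrist')[:,:,::-1])
print(proj('wrist',[[.5406,-.1669,.104],[.5406-.0228,-.1669-.003,.104],[.5406+.0228,-.1669+.003,.104]],p))
E
```

```text
time_s: 0.65
tcp_pos: [0.5397, -0.1681, 0.4045]
eef_rot: [180.0, 0.0, -47.1]
contact_force: [0.5, -1.2, 0.1]
gripper_width: 0.0872
gripper_force: 0.0
time_s: 1.15
tcp_pos: [0.5408, -0.1671, 0.4045]
eef_rot: [-180.0, 0.0, -4.7]
contact_force: [0.5, 0.1, 1.0]
gripper_width: 0.088
gripper_force: 0.0
time_s: 1.65
tcp_pos: [0.5394, -0.1668, 0.3407]
eef_rot: [-179.9, 0.4, 7.2]
contact_force: [-0.8, -0.1, -1.0]
gripper_width: 0.0874
gripper_force: 0.0
[  2.6  13.3 -18.4  -0.1 -58.7  94.6] [ 0.53939661 -0.16683111  0.34074245] [-179.89391667    0.40955368    7.15369337]
[[317.84177349 254.90081909]
 [317.98597002 289.27456055]
 [317.68898953 218.5245932 ]]
```

View pics/w1.png

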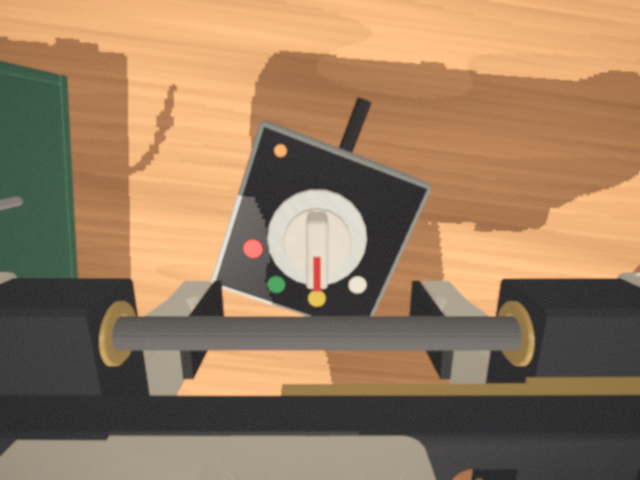

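The knob bar is vertical in the image from (317,208) to (317,290). Its pointer is at the yellow mark (317,298), and the gripper is aligned and centred over it. I descend and grip.

```bash
python3 -m pendant '[[[0,0,0.03,0,0,0,1],[0,0,0.055,0,0,0,1],[0,0,0.075,0,0,0,1],[0,0,0.087,0,0,0,1],[0,0,0.087,0,0,0,1]]]' 20; python3 -m pendant '[[[0,0,0,0,0,0,-0.6],[0,0,0,0,0,0,-0.8],[0,0,0,0,0,0,-1],[0,0,0,0,0,0,-1],[0,0,0,0,0,0,-1]]]' 20;  python3 -m pendant '[[[0,0,0,0,0,0,-1],[0,0,0,0,0,0,-1]]]' 20
```

```text
time_s: 2.2
tcp_pos: [0.5411, -0.167, 0.2574]
eef_rot: [-180.0, 0.1, 7.2]
contact_force: [0.7, 0.5, -0.3]
gripper_width: 0.0876
gripper_force: 0.0
time_s: 2.7
tcp_pos: [0.541, -0.167, 0.2581]
eef_rot: [180.0, -0.0, 7.2]
contact_force: [0.1, 0.4, -0.8]
gripper_width: 0.0533
gripper_force: 0.0
time_s: 2.9
tcp_pos: [0.541, -0.167, 0.2577]
eef_rot: [-180.0, 0.0, 7.2]
contact_force: [-0.1, 0.1, -0.7]
gripper_width: 0.0372
gripper_force: 0.0
```

```bash
python3 -m pendant '[[[0,0,0,0,0,0,-1],[0,0,0,0,0,0,-1],[0,0,0,0,0,0,-1],[0,0,0,0,0,0,-1],[0,0,0,0,0,0,-1]]]' 20
```

```text
time_s: 3.4
tcp_pos: [0.5409, -0.1667, 0.2576]
eef_rot: [-180.0, 0.0, 7.2]
contact_force: [-1.7, 4.5, 2.0]
gripper_width: 0.0136
gripper_force: 20.0
```

The fingers hold the 14 mm bar. I turn it 40° clockwise.

```bash
python3 -m pendant '[[[0,0,0,0,0,7,-1],[0,0,0,0,0,14,-1],[0,0,0,0,0,21,-1],[0,0,0,0,0,28,-1],[0,0,0,0,0,34,-1]]]' 20; python3 -m pendant '[[[0,0,0,0,0,3,-1],[0,0,0,0,0,6.1,-1],[0,0,0,0,0,6.1,-1],[0,0,0,0,0,6.1,-1],[0,0,0,0,0,6.1,-1]]]' 20; python3 -c "
from h import *
print(r.get_state()['moment'])"
```

```text
time_s: 3.9
tcp_pos: [0.5408, -0.1671, 0.2576]
eef_rot: [180.0, 0.0, -27.1]
contact_force: [-0.6, 0.4, 1.8]
gripper_width: 0.0139
gripper_force: 20.0
time_s: 4.4
tcp_pos: [0.5408, -0.1672, 0.2576]
eef_rot: [180.0, 0.0, -32.8]
contact_force: [-1.4, -0.6, 1.9]
gripper_width: 0.0141
gripper_force: 20.0
[-0.33758242  0.65631669  0.00818506]
```

Moment about z is close to zero, so it is in the click. I release, rise and look.

```bash
python3 -m pendant '[[[0,0,0,0,0,0,-0.5],[0,0,0,0,0,0,0],[0,0,0,0,0,0,1],[0,0,0,0,0,0,1],[0,0,0,0,0,0,1]]]' 20 | tail -2; python3 -m pendant '[[[0,0,-0.02,0,0,0,1],[0,0,-0.05,0,0,0,1],[0,0,-0.09,0,0,0,1],[0,0,-0.12,0,0,0,1],[0,0,-0.148,0,0,0,1]]]'
python3 - <<'E'
from h import *
a=r.capture('side')[265:325,315:395,::-1];b=r.capture('wrist')[50:350,120:520,::-1]
cv2.imwrite('pics/k.png',np.hstack([cv2.resize(a,(400,300),interpolation=cv2.INTER_CUBIC),b]))
E
```

```text
gripper_width: 0.0484
gripper_force: 0.0
time_s: 5.4
tcp_pos: [0.5409, -0.167, 0.4075]
eef_rot: [-180.0, -0.1, -32.9]
contact_force: [0.5, 0.2, -0.1]
gripper_width: 0.0854
gripper_force: 0.0
```

View pics/k.png

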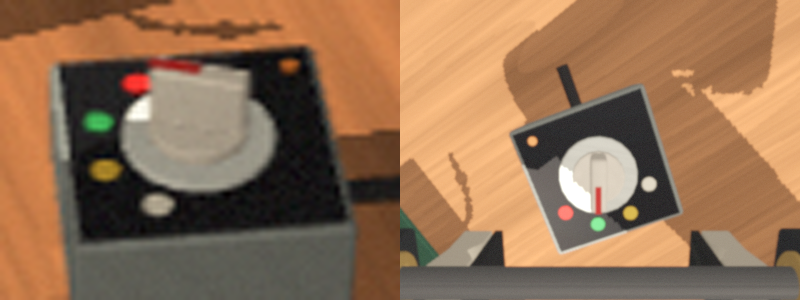

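The pointer now clicks in at green: red line at (598,200), green mark at (598,224). Next I move over the handle.

```bash
python3 -m pendant '[[[-0.033,-0.030,0,0,0,7,1],[-0.066,-0.059,0,0,0,14,1],[-0.1,-0.09,0,0,0,21,1],[-0.133,-0.12,0,0,0,28.5,1],[-0.133,-0.12,0,0,0,28.5,1]]]'|head -3
python3 - <<'E'
from h import *
from scipy.spatial.transform import Rotation as R
s=r.get_state();M=R.from_euler('xyz',s['eef_rot'],degrees=True).as_matrix()
print(M.T@(np.array([.4447,.1882,.405])-s['tcp_pos']),s['eef_rot'])
E
```

```text
time_s: 6.0
tcp_pos: [0.4933, 0.0093, 0.4056]
eef_rot: [-180.0, 0.0, -61.5]
[-0.18042893 -0.04250482  0.00076988] [-1.79953167e+02  3.75524583e-02 -6.15293749e+01]
```

```bash
python3 -m pendant '[[[-0.043,-0.01,0,0,0,7,1],[-0.086,-0.02,0,0,0,14,1],[-0.13,-0.03,0,0,0,21,1],[-0.180,-0.0425,0,0,0,28.5,1],[-0.180,-0.0425,0,0,0,28.5,1]]]'
python3 - <<'E'
from h import *
s=r.get_state();print(s['joints'].round(1),s['tcp_pos'],s['eef_rot'])
p=r.camera_params('wrist');np.savez('w2.npz',**p);cv2.imwrite('pics/w2.png',r.capture('wrist')[:,:,::-1])
print(proj('wrist',[[.4447,.1882,.1635],[.4447,.1302,.1635],[.4447,.2462,.1635]],p))
E
```

```text
time_s: 6.5
tcp_pos: [0.4449, 0.1878, 0.4054]
eef_rot: [-180.0, 0.0, -90.0]
contact_force: [-0.4, -0.2, -0.8]
gripper_width: 0.0877
gripper_force: 0.0
[ 46.3   2.1 -22.7  -0.  -65.1 -46.2] [0.44487726 0.1878078  0.40541825] [-1.79986573e+02  3.38358025e-02 -8.99673469e+01]
[[316.00163833 257.11148648]
 [316.11347089 163.80441653]
 [315.90419395 338.58170908]]
```

View pics/w2.png

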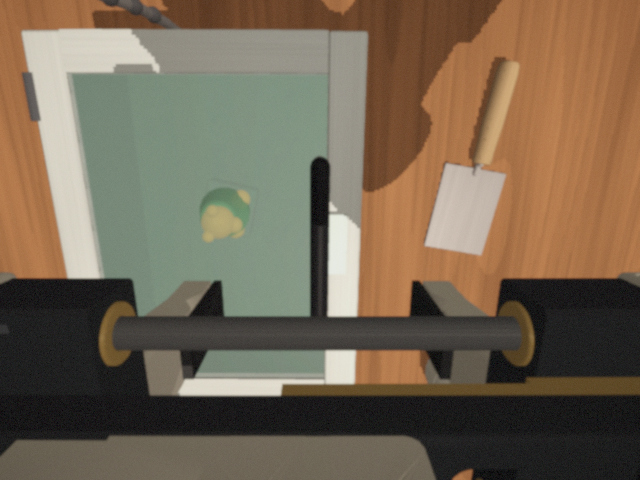

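The bar end is at (320,158) and the bar is straight at column about 319.5. That makes the handle about 2 mm nearer the robot and 3 mm lower in y than estimated, and it is aligned with the gripper. I descend and grip.

```bash
python3 -m pendant '[[[0.003,0.0022,0.03,0,0,0,1],[0.003,0.0022,0.055,0,0,0,1],[0.003,0.0022,0.074,0,0,0,1],[0.003,0.0022,0.083,0,0,0,1],[0.003,0.0022,0.083,0,0,0,0]]]' 30; python3 -m pendant '[[[0,0,0,0,0,0,-0.5],[0,0,0,0,0,0,-0.8],[0,0,0,0,0,0,-1],[0,0,0,0,0,0,-1],[0,0,0,0,0,0,-1]]]' 30;  python3 -m pendant '[[[0,0,0,0,0,0,-1],[0,0,0,0,0,0,-1],[0,0,0,0,0,0,-1],[0,0,0,0,0,0,-1],[0,0,0,0,0,0,-1]]]' 30
```

```text
time_s: 7.05
tcp_pos: [0.4435, 0.1804, 0.3216]
eef_rot: [179.9, -0.1, -89.9]
contact_force: [0.1, 0.1, -0.7]
gripper_width: 0.0836
gripper_force: 0.0
time_s: 7.55
tcp_pos: [0.4434, 0.1814, 0.323]
eef_rot: [-180.0, 0.0, -89.9]
contact_force: [0.6, -0.8, -1.0]
gripper_width: 0.0452
gripper_force: 0.0
time_s: 8.05
tcp_pos: [0.4433, 0.1813, 0.3226]
eef_rot: [180.0, -0.0, -89.9]
contact_force: [-0.9, 0.3, 0.2]
gripper_width: 0.0113
gripper_force: 30.0
```

Run:
```python
import numpy as np
# call plan: lid angle th, tool tilt = 0.5*th; shifts in the start tool frame (x=-Y,y=-X,z=-Z), for the TCP
h=lambda t:np.array([-.19*np.cos(t)-.043*np.sin(t),-.19*np.sin(t)*-1+.043*np.cos(t)])
def tcp(td):
    t=np.radians(td);k=t/2;g=h(t);return g+.159*np.array([-np.sin(k),np.cos(k)])
prev=0
for blk in np.arange(0,50,10):
    k=np.radians(blk/2);o=tcp(blk);Y=np.array([-np.cos(k),-np.sin(k)]);Z=np.array([np.sin(k),-np.cos(k)])
    print(blk,[[round(float((tcp(t)-o)@Y),4),round(float((tcp(t)-o)@Z),4),(t-blk)/2] for t in np.arange(blk+2,blk+11,2)])
```

```text
0 [[0.0042, -0.0066, np.float64(1.0)], [0.0081, -0.0131, np.float64(2.0)], [0.0118, -0.0194, np.float64(3.0)], [0.0152, -0.0256, np.float64(4.0)], [0.0184, -0.0317, np.float64(5.0)]]
10 [[0.0024, -0.0062, np.float64(1.0)], [0.0047, -0.0122, np.float64(2.0)], [0.0066, -0.0181, np.float64(3.0)], [0.0084, -0.0237, np.float64(4.0)], [0.0099, -0.0292, np.float64(5.0)]]
20 [[0.0008, -0.0054, np.float64(1.0)], [0.0015, -0.0105, np.float64(2.0)], [0.0019, -0.0154, np.float64(3.0)], [0.0021, -0.0201, np.float64(4.0)], [0.0021, -0.0246, np.float64(5.0)]]
30 [[-0.0006, -0.0042, np.float64(1.0)], [-0.0013, -0.0081, np.float64(2.0)], [-0.0022, -0.0117, np.float64(3.0)], [-0.0032, -0.0151, np.float64(4.0)], [-0.0045, -0.0181, np.float64(5.0)]]
40 [[-0.0016, -0.0027, np.float64(1.0)], [-0.0034, -0.005, np.float64(2.0)], [-0.0053, -0.0071, np.float64(3.0)], [-0.0073, -0.0088, np.float64(4.0)], [-0.0094, -0.0102, np.float64(5.0)]]
```

My plan used the wrong sign: the lid's top turns away from the robot as it opens. I recompute before moving.

Run:
```python
import numpy as np
h=lambda t:np.array([-.19*np.cos(t)+.043*np.sin(t),.19*np.sin(t)+.043*np.cos(t)])
def tcp(td):
    t=np.radians(td);k=t/2;return h(t)+.159*np.array([np.sin(k),np.cos(k)])
print(tcp(0),tcp(50),h(np.radians(50)))
for blk in np.arange(0,50,10):
    k=np.radians(blk/2);o=tcp(blk);Y=np.array([-np.cos(k),np.sin(k)]);Z=np.array([-np.sin(k),-np.cos(k)])
    print(blk,[[round(float((tcp(t)-o)@Y),4),round(float((tcp(t)-o)@Z),4),-float(t-blk)/2] for t in np.arange(blk+2,blk+11,2)])
```

```text
[-0.19   0.202] [-0.02199343  0.31729125] [-0.08918973  0.17318831]
0 [[-0.0044, -0.0066, -1.0], [-0.009, -0.0131, -2.0], [-0.0139, -0.0194, -3.0], [-0.0189, -0.0256, -4.0], [-0.0242, -0.0317, -5.0]]
10 [[-0.005, -0.0064, -1.0], [-0.0101, -0.0127, -2.0], [-0.0155, -0.0188, -3.0], [-0.0212, -0.0249, -4.0], [-0.027, -0.0307, -5.0]]
20 [[-0.0055, -0.0062, -1.0], [-0.0112, -0.0123, -2.0], [-0.0172, -0.0181, -3.0], [-0.0233, -0.0239, -4.0], [-0.0297, -0.0294, -5.0]]
30 [[-0.006, -0.0059, -1.0], [-0.0123, -0.0117, -2.0], [-0.0187, -0.0173, -3.0], [-0.0254, -0.0227, -4.0], [-0.0322, -0.028, -5.0]]
40 [[-0.0066, -0.0056, -1.0], [-0.0133, -0.0111, -2.0], [-0.0202, -0.0163, -3.0], [-0.0274, -0.0214, -4.0], [-0.0346, -0.0262, -5.0]]
```

```bash
python3 -m pendant '[[[0,-0.0044,-0.0066,-1,0,0,-1],[0,-0.009,-0.0131,-2,0,0,-1],[0,-0.0139,-0.0194,-3,0,0,-1],[0,-0.0189,-0.0256,-4,0,0,-1],[0,-0.0242,-0.0317,-5,0,0,-1]]]' 30; python3 -m pendant '[[[0,0,0,0,0,0,-1]]]'
```

```text
time_s: 8.55
tcp_pos: [0.4675, 0.1813, 0.3538]
eef_rot: [174.9, -0.0, -89.9]
contact_force: [0.7, -0.0, -4.0]
gripper_width: 0.0105
gripper_force: 30.0
time_s: 8.65
tcp_pos: [0.4676, 0.1813, 0.354]
eef_rot: [174.9, -0.0, -90.0]
contact_force: [-3.1, 2.0, -1.5]
gripper_width: 0.0112
gripper_force: 30.0
```

Forces are small, so I continue.

```bash
python3 -m pendant '[[[0,-0.005,-0.0064,-1,0,0,-1],[0,-0.0101,-0.0127,-2,0,0,-1],[0,-0.0155,-0.0188,-3,0,0,-1],[0,-0.0212,-0.0249,-4,0,0,-1],[0,-0.027,-0.0307,-5,0,0,-1]]]' 30; python3 -m pendant '[[[0,-0.0055,-0.0062,-1,0,0,-1],[0,-0.0112,-0.0123,-2,0,0,-1],[0,-0.0172,-0.0181,-3,0,0,-1],[0,-0.0233,-0.0239,-4,0,0,-1],[0,-0.0297,-0.0294,-5,0,0,-1]]]'
```

```text
time_s: 9.15
tcp_pos: [0.4966, 0.1813, 0.3818]
eef_rot: [169.9, -0.0, -89.9]
contact_force: [-1.7, 1.0, -2.3]
gripper_width: 0.0109
gripper_force: 30.0
time_s: 9.65
tcp_pos: [0.5306, 0.1814, 0.4056]
eef_rot: [164.8, -0.1, -89.9]
contact_force: [-6.0, 0.5, 0.7]
gripper_width: 0.0109
gripper_force: 30.0
```

```bash
python3 -m pendant '[[[0,-0.006,-0.0059,-1,0,0,-1],[0,-0.0123,-0.0117,-2,0,0,-1],[0,-0.0187,-0.0173,-3,0,0,-1],[0,-0.0254,-0.0227,-4,0,0,-1],[0,-0.0322,-0.028,-5,0,0,-1]]]' 30; python3 -m pendant '[[[0,-0.0066,-0.0056,-1,0,0,-1],[0,-0.0133,-0.0111,-2,0,0,-1],[0,-0.0202,-0.0163,-3,0,0,-1],[0,-0.0274,-0.0214,-4,0,0,-1],[0,-0.0346,-0.0262,-5,0,0,-1]]]';python3 -m pendant '[[[0,0,0,0,0,0,-1],[0,0,0,0,0,0,-1],[0,0,0,0,0,0,-1]]]'
python3 - <<'E'
from h import *
from scipy.spatial.transform import Rotation as R
s=r.get_state();M=R.from_euler('xyz',s['eef_rot'],degrees=True).as_matrix()
g=s['tcp_pos']+.159*M[:,2];v=g-[.6325,0,.1205];d=np.hypot(v[0],v[2])
print(g,d,np.degrees(np.arctan2(v[2],-v[0]))-12.75)
a=r.capture('side')[110:260,230:430,::-1];b=r.capture('scene')[170:395,250:450,::-1]
cv2.imwrite('pics/f.png',np.hstack([cv2.resize(a,(400,300)),cv2.resize(b[:150],(400,300))]))
print(r.get_state()['contact_force'])
E
```

```text
time_s: 10.15
tcp_pos: [0.5688, 0.1814, 0.4249]
eef_rot: [159.8, -0.1, -89.9]
contact_force: [-6.8, 0.3, 3.6]
gripper_width: 0.0106
gripper_force: 30.0
time_s: 10.65
tcp_pos: [0.6104, 0.1813, 0.4385]
eef_rot: [154.8, -0.1, -89.9]
contact_force: [-6.8, -0.5, 5.9]
gripper_width: 0.0109
gripper_force: 30.0
time_s: 10.95
tcp_pos: [0.6102, 0.1813, 0.4385]
eef_rot: [154.9, -0.1, -89.9]
contact_force: [-6.5, -1.0, 6.3]
gripper_width: 0.0111
gripper_force: 30.0
[0.54271769 0.18090554 0.29455129] 0.19584359693100875 49.96358477691509
[-6.6486641  -0.88167193  7.07639619]
```

View pics/f.png

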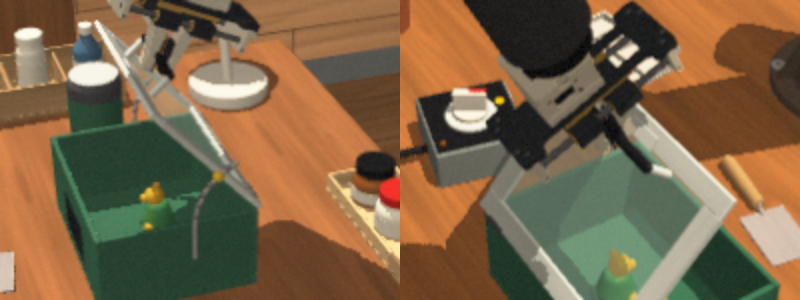

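The lid is held at about 50° by kinematics, and in the side crop its edge runs past the yellow stud at (217,176). The selector is still at green. I check the angle with an overlay.

Run:
```python
from h import *
def lid(t):
    t=np.radians(t);u=np.array([-np.cos(t),0,np.sin(t)]);n=np.array([np.sin(t),0,np.cos(t)])
    o=np.array([.633,.1855,.1205]);Y=np.array([0,1,0])
    return [o+a*u+b*Y+.008*n for a,b in((0,-.14),(.22,-.14),(.22,.14),(0,.14))]
out=[]
for n,(x,y) in(('side',(260,110)),('scene',(280,200))):
    a=cv2.resize(r.capture(n)[:,:,::-1],None,fx=4,fy=4,interpolation=cv2.INTER_CUBIC)
    for t,c in((47,(255,0,0)),(50,(0,0,255)),(53,(255,0,255))):
        cv2.polylines(a,[(proj(n,lid(t))*4+1.5).astype(int)],True,c,1)
    out.append(a[y*4:y*4+480,x*4:x*4+400] if n=='side' else a[y*4:y*4+480,x*4+40:x*4+440])
cv2.imwrite('pics/o.png',np.hstack(out))
```

```text
(no output)
```

View pics/o.png

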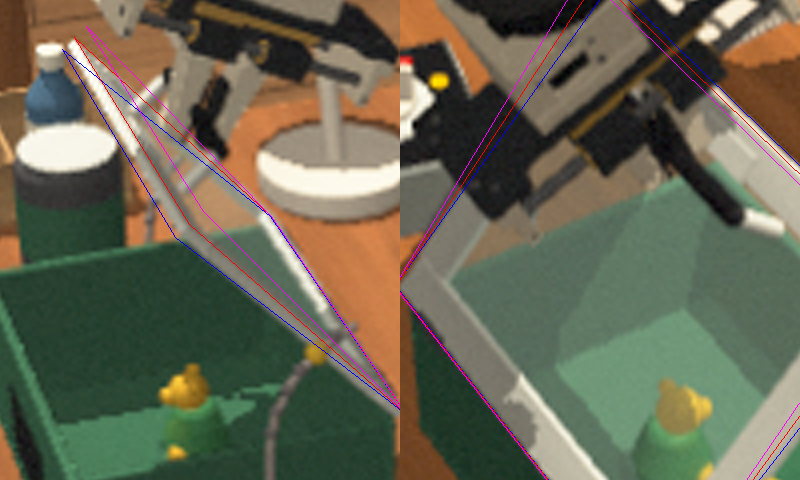

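The side overlay fits 50° once the 8 mm frame thickness is counted, and the kinematics give 49.7–50.5°. The figure is upright and forces are small and steady, so I hand in.

```bash
python3 -c "
from plant import r
s=r.get_state();print(s['time_s'],abs(s['qd']).max(),s['gripper_width'],s['gripper_force']);print(r.close_job())"
```

```text
11.15 0.0763201131091719 0.010765952882883857 30.006871819496155
the job is handed in; nothing more can be done
None
```

I turned the selector to the green vent mark, where it clicked in, then lifted the lid to about 50° (49.7–50.5° from the arm's pose) and handed in at 11 s with the gripper still holding it steady; the figure is still upright in the chest.

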